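# Load the rinse jar into the autosampler's open-fronted bay

### The job

Swing the orange dust cover of the rinse bay aside on its pin until it stands at or near its stop, then slide the amber jar with the blue lid along the bench, without lifting or tipping it, into the bay's open-fronted ring until it stands fully home against the back stop. Leave the cover open, and leave the white jar and the two small vials where they stand.

Things in the scene. Friction and masses are not known exactly. Their poses are not given: they have to be found in the camera images.
- amber_jar_mid (a point): Centre (40 mm above its underside) of the loose, upright amber jar with blue lid and paper label; z is its axis. Round: diameter 90 mm up to 58 mm height, lid diameter 80 mm above, 80 mm tall in all; 0.3 to 0.65 kg. Its body is too wide to grip: push it low, below 58 mm.
- bay_home (a point): Ring centre of the grey fixed rinse bay, on the bench: the jar's axis is here when home. x points into the bay from its open mouth, y left looking in, z up. No sill. Inner sides at y +-48 mm (3 mm clearance each side), back stop face at x +45, walls 42 tall, 12-16 thick; flared mouth tips at x -46, 129 apart inside. White housing behind it, 40 tall, x 60 to 150, y -75 to 75 mm.
- cover (a joint): Dust cover's angle about its upright pin, rad: 0 = shut across the bay, pointing from the pin along the bay's +y; grows clockwise seen from above, swinging first toward the bay's back (+x), then outward (-y); 2.0 = stop, fully aside. Starts 0 to 0.35. Below about 1.35 it blocks the jar. Stays where left; about 1 N at the post moves it.
- cover_pin (a point): The pin's axis, at the height of the cover plate (48 mm above the bench); 70 mm to the bay's -y side of the ring centre. Axes as the bay's; it does not move with the cover.
- cover_post (a point): Middle of the black round post on the cover, to move it by: diameter 16 mm, 50 to 86 mm above the bench (this point at 68), 75 mm from the pin. The orange cover is a disc 4 mm thick, diameter 80 mm, top 50 mm above the bench, joined to the pin by a 24 mm wide arm. Axes turn with it: y points from pin to post.
- white_jar_mid (a point): Centre of the white plastic jar with a red lid, of the same size as the amber jar, loose, 40 mm above its underside. Leave it alone.
- vial_a_mid (a point): Centre of a small clear vial with a white cap, diameter 28 mm, 59 mm tall, loose (30 mm above its underside). Leave it alone.
- vial_b_mid (a point): Centre of a small clear vial with a green cap, diameter 28 mm, 59 mm tall, loose (30 mm above its underside). Leave it alone.
Mind the look-alikes: they are no part of the job. There is more than one size of the part that bears amber_jar_mid; the job needs the largest.

How it is judged:
By the outcome, as a careful person would: the job done as asked, in the order asked, and still so for the second after the job is handed in, with the robot touching nothing.
It also fails if it takes over 72 s, if anything falls off the work surface, if the arm or the gripper's body presses on something with over 40 N, if the wrist force passes 120 N, or if a joint passes its speed limit or range.

### The arm

A 6-joint arm with a two-finger parallel gripper is mounted at the origin on the work surface. World frame = base frame: x ahead of the robot, y to its left, z up, the work surface at z = 0. Lengths are in m, angles in rad, forces in N, time in s.
With the tool pointing down it reaches from about 0.25 to 0.725 m from the base axis. Payload 4 kg.
Tool frame: the origin (TCP) lies on the centre line of the jaws, within the pads' length; the fingertips stand 14 mm ahead of it and the grasp point (between the pads) lies 5 mm behind it; z points along the fingers, x is the direction in which the jaws open and shut, and the axes are right-handed (so a half turn about z gives the same grasp; the last joint's range is limited). The gripper opens to 85 mm and grips with 20 to 120 N. Pads are 22 mm wide; open, the fingers measure 114 mm over their backs; the gripper's body (76 mm by 85 mm) begins 54 mm behind the grasp point. The pads swing forward as they close: fully open they stand 13 mm farther back than shut.
Start: joints at [1.263, 0.241, 0.005, 1.335, 0, 1.571], TCP at [0.151, 0.477, 0.221] pointing down, gripper open.
Joint ranges: [-2.72, 2.72], [-1.05, 1.87], [-1.09, 1.28], [-1.99, 2.15], [-1.42, 1.44], [-3.14, 3.14]. Speed limits (rad/s): [2.79, 2.79, 3.14, 3.14, 3.14, 3.14].

### API

Orientations are given as a unit quaternion [x, y, z, w].
In Python, from workcell import get_obs, optics, ticket gives the robot as it stands.
- The arm moves only by the shell command python3 -m inch 'ROWS'. ROWS is JSON, a list that holds one entry, the list of rows, each a list of 5 numbers: the finger opening in cm, from 0 to 8.54, then the shift along the tool's x, y, z in cm, then the turn about the tool's z in degrees. In form: [[[fingers, dx, dy, dz, roll], ...]]. A call has exactly 5 rows; each row is the pose to reach, as a shift and turn from the pose measured when the call began, along the tool's axes at that moment; what a row does not reach only later rows make up. A row lasts 1/8 s, in which the tool goes at most 62.5 mm and 10.7 degrees, less where a joint would pass 70% of its speed; a pose out of reach is approached as far as the arm can. A call with a gripper value outside its range is refused whole. The fingers move at their own pace and stop on an object; the grip force is fixed at half the most. Time passes only in rows, so rows that repeat a pose let the fingers close, or fill a call up. It gives the time, the measured TCP pose, the force and the opening at its end, in the units of the state.
- get_obs(): the state, without advancing time (a new reading comes with each control period).
- optics.camera(name): name is "scene" or "top"; returns (picture, depth): 384x512x3 uint8, red, green, blue; 384x512 float32, m along the optical axis (not along the pixel's ray), 0 where there is no reading.
- optics.camera_info(name): a dict with "vfov" (degrees; the focal length in pixels is half the picture's height over the tangent of half this angle, whatever the lens; pixels are square), "cx", "cy" (the principal point, pixels), "k1" (the pictures are not rectified: a ray, as slopes to the right and down, at radius r is drawn at 1 + k1 r^2 times it, then the intrinsics apply), "R" (3x3) and "t" (3): a world point X has camera coordinates R X + t. Camera axes: x right, y down, z forward; pixel columns grow to the right and rows downward; lengths in m; the calibration is good to about 2 mm. A picture is of the moment at which its call begins. camera_info takes no time and is no camera call.
- ticket.job_done(): hands the job in, once; it reports no verdict.
The state is a dict: "clock": time; "joint_pos": joint angles; "joint_vel": joint speeds; "tau": joint torques, N m; "eef_pos": TCP position; "tool_rot": TCP orientation; "ft_force": force on the tool from outside, world axes, zero at the start; "ft_torque": the same for the moment, N m; "grip_width": finger opening in m.
Only numpy, scipy, OpenCV 4.12 (cv2) and the standard library are available. Lean on these libraries where they do the work, as an engineer would, in place of code of your own. Each camera call takes 0.05 s, during which the arm holds its last target.

## Working session

There is one attempt and no reset: what is moved stays moved. The work goes in short steps, Python scripts to look and compute and a shell command to move; the robot and the scene stay as the last step left them, time stands still between calls to the robot, and variables do not carry over. Pictures are saved under pics/ and viewed, and the job is handed in when it is done.

```bash
ls; mkdir -p pics
python3 - <<'E'
from workcell import get_obs, optics
import cv2
o=get_obs(); print({k:o[k] for k in('clock','eef_pos','tool_rot','ft_force','grip_width')})
for n in('scene','top'):
    p,d=optics.camera(n); cv2.imwrite(f'pics/{n}0.png',p[:,:,::-1]); import numpy as np; np.savez(f'{n}0.npz',p=p,d=d); print(optics.camera_info(n))
E
```

```text
pics
{'clock': 0.0, 'eef_pos': array([0.15127086, 0.47587531, 0.21959048]), 'tool_rot': array([ 8.07147103e-01,  5.90349407e-01, -8.69979636e-04,  6.11821146e-04]), 'ft_force': array([-0.04395425,  0.30868164,  0.35680564]), 'grip_width': 0.0857560356389554}
{'vfov': 54.539368433922036, 'cx': 259.5220464156896, 'cy': 195.17878232044038, 'k1': -0.006729342926929429, 'R': array([[-0.67979376,  0.73329189, -0.0127847 ],
       [ 0.63803002,  0.58270591, -0.50336022],
       [-0.36166024, -0.35033816, -0.86398209]]), 't': array([ 0.38832048, -0.25926515,  1.01470366])}
{'vfov': 47.86949354453379, 'cx': 254.47760392509116, 'cy': 198.74401287180024, 'k1': -0.11583269056704941, 'R': array([[-0.0642698 , -0.99792811, -0.00298094],
       [-0.97133363,  0.06324154, -0.22915384],
       [ 0.22886758, -0.01183219, -0.97338565]]), 't': array([-0.01464094,  0.52697424,  0.83582249])}
```

View pics/scene0.png

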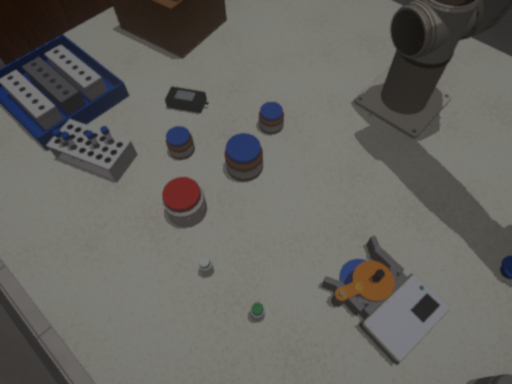

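View pics/top0.png

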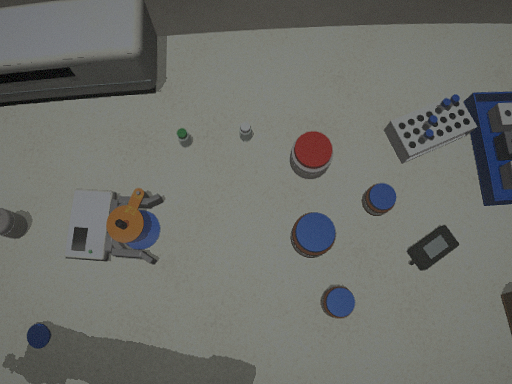

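The scene view shows the large amber/blue-lid jar at (244,155), two smaller ones at (180,140) and (271,116), the white jar at (183,197), vials at (205,267) and (257,312), and the bay with its orange cover near (373,280). In the top view these are at (314,233), (380,197), (340,301), (313,152), (246,132), (183,135) and (125,225).

Candidates for the amber jar (top pixels): large at (314,233), smaller at (380,197) and (340,301), blue disc under the cover at (145,230), blue round item at (38,335). I choose (314,233), which is the largest.

```bash
cat > h.py <<'E'
import numpy as np, cv2
from workcell import optics
def info(n):
    c=optics.camera_info(n); f=192/np.tan(np.radians(c['vfov']/2)); return c,f
def ray(n,u,v):
    c,f=info(n); K=np.array([[f,0,c['cx']],[0,f,c['cy']],[0,0,1.]])
    s=cv2.undistortPoints(np.array([[[u,v]]],float),K,np.array([c['k1'],0,0,0.]))[0,0]
    R=np.array(c['R']);t=np.array(c['t']); return -R.T@t, R.T@np.array([s[0],s[1],1.])
def onz(n,u,v,z):
    o,d=ray(n,u,v); return o+d*(z-o[2])/d[2]
def atd(n,u,v,dep):
    o,d=ray(n,u,v); return o+d*dep
def proj(n,X):
    c,f=info(n);K=np.array([[f,0,c['cx']],[0,f,c['cy']],[0,0,1.]])
    return cv2.projectPoints(np.array(X,float).reshape(-1,1,3),cv2.Rodrigues(np.array(c['R']))[0],np.array(c['t']),K,np.array([c['k1'],0,0,0.]))[0][:,0]
def blobs(p,lo,hi,amin=40):
    m=cv2.inRange(cv2.cvtColor(p,cv2.COLOR_RGB2HSV),np.array(lo),np.array(hi))
    n,l,s,c=cv2.connectedComponentsWithStats(m)
    return [(s[i],c[i],l==i) for i in range(1,n) if s[i,4]>=amin]
RNG=dict(blue=((105,110,60),(128,255,255),.08),red=((0,140,80),(8,255,255),.08),orange=((9,150,100),(22,255,255),.05),green=((50,100,40),(85,255,255),.059))
E
python3 - <<'E'
from h import *
for n in('scene','top'):
    z=np.load(n+'0.npz');p,d=z['p'],z['d']
    for k,(lo,hi,h) in RNG.items():
        for s,c,m in blobs(p,lo,hi):
            dd=np.median(d[m&(d>0)]) if (m&(d>0)).any() else 0
            # contour centre on plane & extent
            cs=max(cv2.findContours(m.astype(np.uint8),0,1)[0],key=len)[:,0]
            P=np.array([onz(n,u,v,h)[:2] for u,v in cs]); (cc,r)=cv2.minEnclosingCircle(P.astype(np.float32))
            print(n,k,c.round(),s[4],'depthpt',atd(n,*c,dd).round(3),'circ',np.round(cc,3),round(r,4))
p=np.load('top0.npz')['p'];q=np.load('scene0.npz')['p']
a=cv2.resize(p[180:280,50:180],None,fx=4,fy=4,interpolation=2);b=cv2.resize(q[225:365,310:460],None,fx=4,fy=4,interpolation=2)
cv2.imwrite('pics/bayt.png',a[:,:,::-1]);cv2.imwrite('pics/bays.png',b[:,:,::-1])
cv2.imwrite('pics/jar.png',cv2.resize(q[90:230,140:300],None,fx=4,fy=4,interpolation=2)[:,:,::-1])
E
```

```text
scene blue [ 48. 102.] 1392 depthpt [ 0.661 -0.693  0.02 ] circ [ 0.63  -0.677] 0.1868
scene blue [271. 110.] 283 depthpt [ 0.308 -0.204  0.057] circ [ 0.324 -0.191] 0.0266
scene blue [177. 136.] 323 depthpt [ 0.517 -0.316  0.057] circ [ 0.526 -0.299] 0.0267
scene blue [243. 147.] 738 depthpt [ 0.449 -0.163  0.08 ] circ [ 0.449 -0.163] 0.0392
scene blue [508. 266.] 140 depthpt [0.279 0.409 0.03 ] circ [0.312 0.399] 0.0212
scene blue [348. 270.] 244 depthpt [ 0.49   0.176 -0.   ] circ [0.518 0.186] 0.0293
scene red [181. 193.] 896 depthpt [ 0.623 -0.176  0.08 ] circ [ 0.623 -0.176] 0.0386
scene orange [368. 283.] 1314 depthpt [0.505 0.223 0.051] circ [0.513 0.215] 0.0598
scene green [257. 308.] 70 depthpt [0.685 0.101 0.059] circ [0.685 0.101] 0.0086
top blue [492. 147.] 1421 depthpt [ 0.624 -0.611  0.014] circ [ 0.608 -0.6  ] 0.1326
top blue [433. 119.] 43 depthpt [ 0.664 -0.436  0.103] circ [ 0.675 -0.448] 0.0087
top blue [429. 133.] 43 depthpt [ 0.633 -0.422  0.103] circ [ 0.642 -0.433] 0.0083
top blue [382. 196.] 525 depthpt [ 0.514 -0.317  0.059] circ [ 0.51  -0.311] 0.0273
top blue [148. 232.] 473 depthpt [0.479 0.189 0.002] circ [0.471 0.184] 0.0392
top blue [315. 232.] 1191 depthpt [ 0.445 -0.165  0.081] circ [ 0.445 -0.165] 0.0395
top blue [340. 302.] 631 depthpt [ 0.304 -0.205  0.059] circ [ 0.305 -0.201] 0.0277
top blue [ 38. 336.] 414 depthpt [0.269 0.421 0.032] circ [0.272 0.396] 0.0237
top red [313. 149.] 1006 depthpt [ 0.619 -0.177  0.081] circ [ 0.62  -0.178] 0.0391
top orange [126. 218.] 878 depthpt [0.503 0.222 0.052] circ [0.51 0.22] 0.0545
top green [181. 133.] 49 depthpt [0.683 0.1   0.06 ] circ [0.683 0.101] 0.0092
```

View pics/bayt.png

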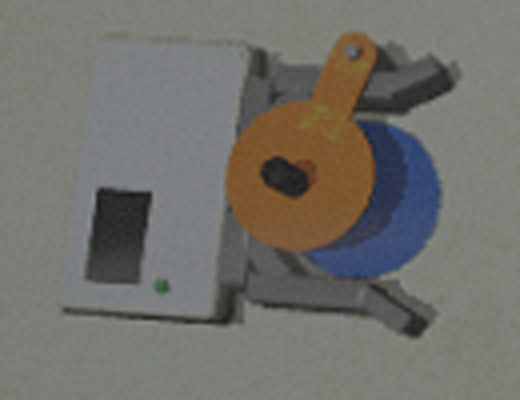

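View pics/bays.png

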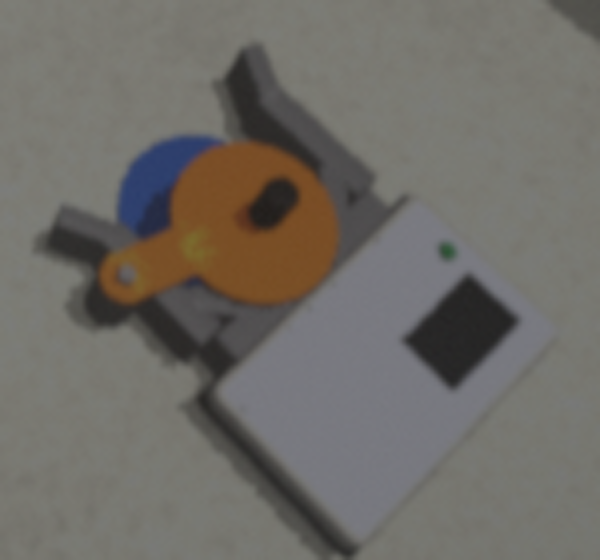

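View pics/jar.png

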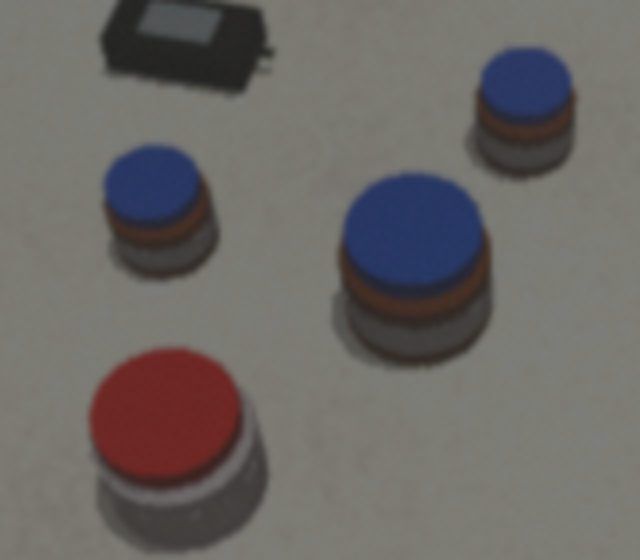

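The crops confirm the large jar with blue lid (lid radius 39 mm; crop (415,260)). The bay mouth opens toward world -y. The pin is at top (138,193), scene (341.5,293). The cover sits slightly open, with its post at top (118,222).

Run:
```python
from h import *
from scipy.optimize import least_squares
print('pin',onz('top',138,193,.052),onz('scene',341.5,293.2,.052))
print('post',onz('top',118,222.5,.086),onz('scene',381.2,272.5,.086))
# orange disc centre z .05: pts far from pin
for n in('top','scene'):
    p=np.load(n+'0.npz')['p'];pin=onz(n,*((138,193) if n=='top' else (341.5,293.2)),.052)[:2]
    s,c,m=max(blobs(p,*RNG['orange'][:2]),key=lambda b:b[0][4])
    cs=max(cv2.findContours(m.astype(np.uint8),0,1)[0],key=len)[:,0]
    P=np.array([onz(n,u,v,.05)[:2] for u,v in cs]);P=P[np.linalg.norm(P-pin,axis=1)>.05]
    r=least_squares(lambda q:np.hypot(*(P-q[:2]).T)-q[2],[*P.mean(0),.04],loss='soft_l1',f_scale=.002).x
    print(n,'disc',r)
    # blue floor: extreme outer points by hull
    s,c,m=min([b for b in blobs(p,(105,80,40),(128,255,255),200)],key=lambda b:np.hypot(*(b[1]-np.array([148,232] if n=='top' else [348,270]))))
    cs=max(cv2.findContours(m.astype(np.uint8),0,1)[0],key=len)[:,0]
    P=np.array([onz(n,u,v,0.001)[:2] for u,v in cs]); print(n,'blue bbox',P.min(0),P.max(0))
    P=P[P[:,1]<P[:,1].min()+.035]; 
    r=least_squares(lambda q:np.hypot(*(P-q[:2]).T)-q[2],[.49,.2,.04],loss='soft_l1',f_scale=.001).x; print('bluefit',r)
# housing top z .04 corners
for n,L in(('top',[(105/4+50,38/4+180),(252/4+50,47/4+180),(218/4+50,318/4+180),(63/4+50,308/4+180)]),('scene',[(412/4+310,197/4+225),(553/4+310,330/4+225),(350/4+310,545/4+225),(212/4+310,390/4+225)])):
    print(n,[onz(n,*q,.04)[:2].round(4) for q in L])
# mouth tips z .042
print([onz('top',u/4+50,v/4+180,.042)[:2].round(4) for u,v in((455,70),(415,330))],[onz('scene',u/4+310,v/4+225,.042)[:2].round(4) for u,v in((60,212),(250,45))])
```

```text
pin [0.55563809 0.19706791 0.052     ] [0.55616654 0.1970795  0.052     ]
post [0.48787902 0.22924118 0.086     ] [0.48773715 0.22901596 0.086     ]
top disc [0.49905958 0.22577717 0.0363118 ]
top blue bbox [0.44321239 0.16404314] [0.53009771 0.23573168]
bluefit [0.48624373 0.20525186 0.04111291]
scene disc [0.49360154 0.22621162 0.03753125]
scene blue bbox [0.45119392 0.16309834] [0.51873716 0.19330338]
bluefit [0.48466632 0.1948058  0.03120207]
top [array([0.5759, 0.3379]), array([0.5653, 0.2553]), array([0.42  , 0.2726]), array([0.4296, 0.3572])]
scene [array([0.4274, 0.2773]), array([0.4389, 0.3597]), array([0.5825, 0.3404]), array([0.5691, 0.2581])]
[array([0.5447, 0.144 ]), array([0.4078, 0.1676])] [array([0.5504, 0.1553]), array([0.4142, 0.1731])]
```

```bash
cat > m.py <<'E'
from h import *
from workcell import get_obs
from scipy.spatial.transform import Rotation as Ro
pin=np.array([.5559,.1971]); bx=np.array([.1285,.9917]); by=np.array([-.9917,.1285]); home=np.array([.4866,.206])
def rel(x,y,z,head=None,o=None):
    o=o or get_obs(); R=Ro.from_quat(o['tool_rot']).as_matrix()
    d=R.T@(np.array([x,y,z])-o['eef_pos'])*100
    h=np.degrees(np.arctan2(R[1,0],R[0,0])); r=0 if head is None else (h-head+180)%360-180
    return d.round(2), round(r,1)
def post(th,r=.075): return pin+r*(np.sin(th)*bx+np.cos(th)*by)
def thead(th): return np.degrees(np.arctan2(bx[1],bx[0])-th)
def st():
    o=get_obs(); R=Ro.from_quat(o['tool_rot']).as_matrix()
    print('t',round(o['clock'],2),'p',np.round(o['eef_pos'],4),'head',np.degrees(np.arctan2(R[1,0],R[0,0])).round(1),'F',np.round(o['ft_force'],1),'w',round(o['grip_width'],4),'j',np.round(o['joint_pos'],2))
E
python3 - <<'E'
from m import *
st();print(post(.311),rel(*post(.311),.16,thead(.311)),rel(*post(.311),.07,thead(.311)))
E
```

```text
t 0.1 p [0.1513 0.476  0.2197] head 72.4 F [-0.1  0.4  0.1] w 0.0853 j [ 1.26  0.24  0.    1.34 -0.    1.57]
[0.48803971 0.22903549] (array([-13.32,  39.57,   6.  ]), np.float64(7.6)) (array([-13.3 ,  39.57,  15.  ]), np.float64(7.6))
```

```bash
python3 -m inch '[[[5,-1.5,4.5,0,0],[4,-3.4,10,0,2],[3,-5.3,15.7,0,4],[3,-7.2,21.4,0,6],[3,-9,26.8,1,7.6]]]'
python3 - <<'E'
from m import *
st();print(rel(*post(.311),.13,thead(.311)),rel(*post(.311),.07,thead(.311)))
E
```

```text
clock: 0.72
eef_pos: [0.3811, 0.3079, 0.2102]
tool_rot: [0.845, 0.535, 0.0, 0.0]
ft_force: [0.7, 0.4, 0.6]
grip_width: 0.0301
t 0.72 p [0.3811 0.3079 0.2102] head 64.7 F [0.7 0.4 0.6] w 0.0301 j [ 0.68  0.23 -0.04  1.3  -0.    1.12]
(array([-2.56, 13.03,  8.03]), np.float64(-0.1)) (array([-2.55, 13.02, 14.03]), np.float64(-0.1))
```

```bash
python3 -m inch '[[[3,-1.0,5.2,2,0],[3,-2.0,10.4,5,0],[3,-2.55,13,8,0],[3,-2.55,13,8,0],[3,-2.55,13,8,0]]]'
python3 - <<'E'
from m import *
st();print(rel(*post(.311),.07,thead(.311)))
p,d=optics.camera('scene');cv2.imwrite('pics/s1.png',cv2.resize(p[170:370,260:512],None,fx=3,fy=3)[:,:,::-1])
E
```

```text
clock: 1.35
eef_pos: [0.4874, 0.2295, 0.1305]
tool_rot: [0.845, 0.535, -0.0, 0.0]
ft_force: [-0.1, 0.3, 0.2]
grip_width: 0.0301
t 1.35 p [0.4874 0.2295 0.1305] head 64.7 F [-0.1  0.3  0.2] w 0.0301 j [ 0.44  0.37 -0.05  1.15 -0.    0.88]
(array([-0.01,  0.08,  6.05]), np.float64(-0.1))
```

View pics/s1.png

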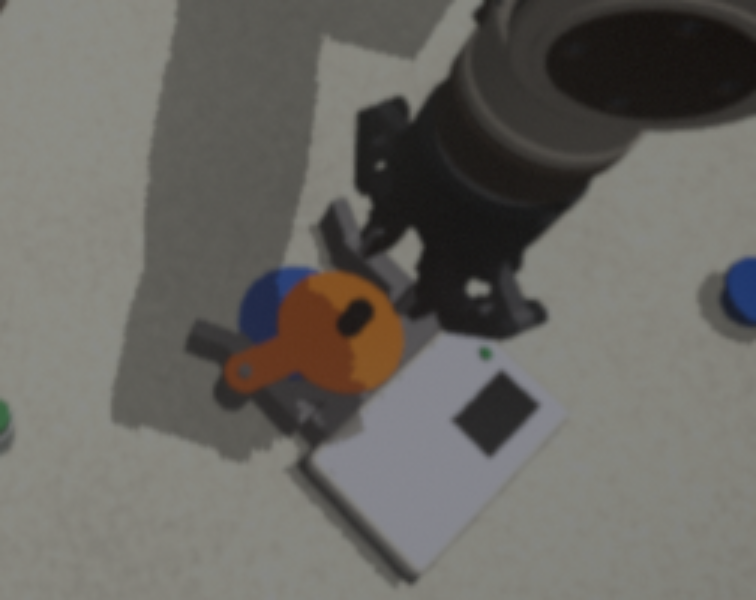

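The gripper hovers up and right of the post at crop (355,317). I'll check the alignment by projecting the TCP.

Run:
```python
from m import *
for z in(.13,.117,.19):print(((proj('scene',[[.4874,.2295,z]])-[260,170])*3).round())
print(proj('top',[[.4874,.2295,.13]]))
p,d=optics.camera('top');cv2.imwrite('pics/t1.png',cv2.resize(p[130:330,20:270],None,fx=3,fy=3)[:,:,::-1])
```

```text
[[385. 283.]]
[[379. 291.]]
[[417. 244.]]
[[110.82428249 218.70797269]]
```

View pics/t1.png

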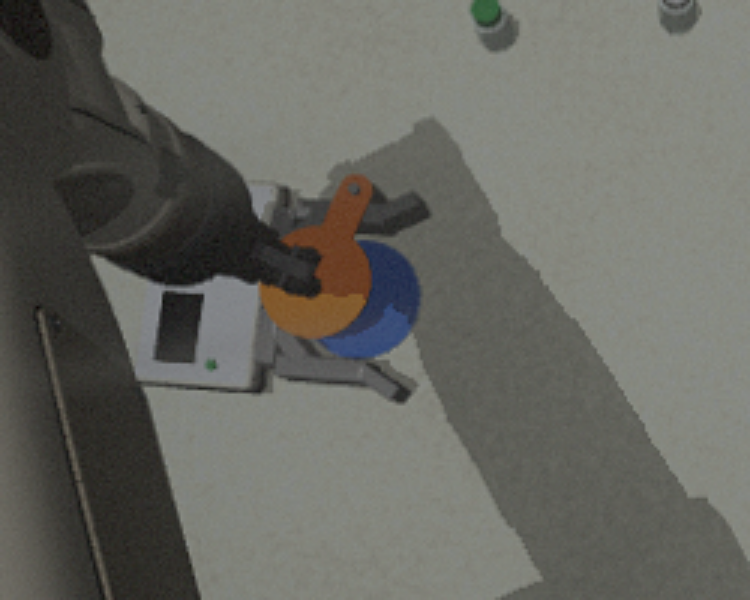

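The top view shows the finger just left of and around the post (crop 300,270), consistent with the projection. Descending.

```bash
python3 -m inch '[[[3,0,0.08,1.2,0],[3,0,0.08,2.4,0],[3,0,0.08,3.6,0],[3,0,0.08,4.8,0],[3,0,0.08,6,0]]]'
python3 - <<'E'
from m import *
st()
for th in (.45,.6,.75,.9,1.05): print(th,rel(*post(th),.07,thead(th)))
p,d=optics.camera('scene');cv2.imwrite('pics/s2.png',cv2.resize(p[170:370,260:512],None,fx=3,fy=3)[:,:,::-1])
E
```

```text
clock: 2.08
eef_pos: [0.4884, 0.2299, 0.0704]
tool_rot: [0.844, 0.536, 0.001, 0.0]
ft_force: [0.2, 0.1, -0.8]
grip_width: 0.0304
t 2.08 p [0.4884 0.2299 0.0704] head 64.8 F [ 0.2  0.1 -0.8] w 0.0304 j [ 0.44  0.43 -0.14  1.   -0.    0.88]
0.45 (array([0.95, 0.08, 0.04]), np.float64(8.0))
0.6 (array([2.05, 0.32, 0.04]), np.float64(16.5))
0.75 (array([3.1 , 0.72, 0.05]), np.float64(25.1))
0.9 (array([4.07, 1.27, 0.05]), np.float64(33.7))
1.05 (array([4.96, 1.96, 0.05]), np.float64(42.3))
```

View pics/s2.png

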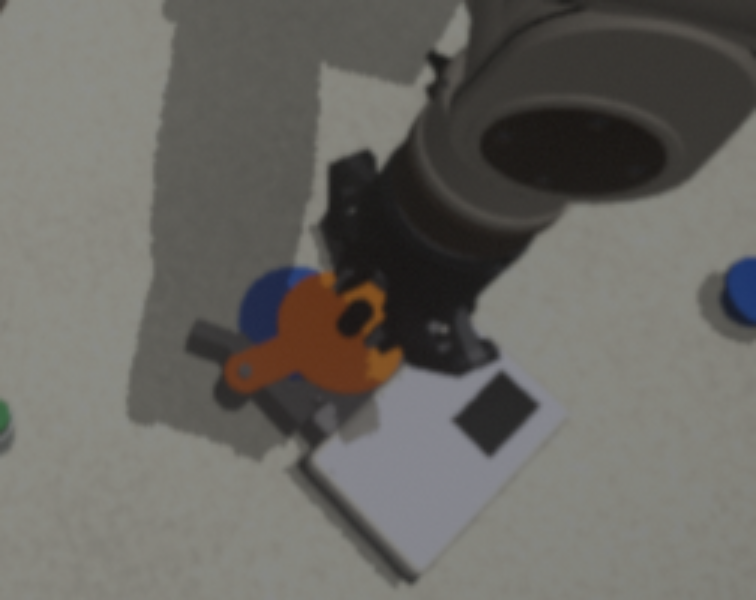

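The post (crop 355,317) stands between the fingers. Swinging along the arc.

```bash
python3 -m inch '[[[3,0.95,0.1,0,8],[3,2.05,0.3,0,16.5],[3,3.1,0.7,0,25],[3,4.05,1.25,0,33.5],[3,4.95,1.95,0,42]]]'
python3 - <<'E'
from m import *
st()
for th in (1.2,1.35,1.5,1.65,1.75,1.85,1.95,2.02,2.08): print(th,rel(*post(th),.07,thead(th)))
E
```

```text
clock: 2.75
eef_pos: [0.5255, 0.266, 0.0682]
tool_rot: [0.981, 0.195, -0.002, 0.0]
ft_force: [-1.4, -0.2, 0.1]
grip_width: 0.0301
t 2.75 p [0.5255 0.266  0.0682] head 22.5 F [-1.4 -0.2  0.1] w 0.0301 j [0.47 0.52 0.01 1.06 0.   1.65]
1.2 (array([ 1.29,  0.11, -0.19]), np.float64(8.7))
1.35 (array([ 2.39,  0.36, -0.19]), np.float64(17.2))
1.5 (array([ 3.44,  0.78, -0.2 ]), np.float64(25.8))
1.65 (array([ 4.41,  1.34, -0.2 ]), np.float64(34.4))
1.75 (array([ 5. ,  1.8, -0.2]), np.float64(40.2))
1.85 (array([ 5.55,  2.31, -0.2 ]), np.float64(45.9))
1.95 (array([ 6.05,  2.87, -0.2 ]), np.float64(51.6))
2.02 (array([ 6.36,  3.29, -0.2 ]), np.float64(55.6))
2.08 (array([ 6.6 ,  3.67, -0.2 ]), np.float64(59.1))
```

```bash
python3 -m inch '[[[3,1.3,0.1,-0.2,8.5],[3,2.4,0.35,-0.2,17],[3,3.45,0.8,-0.2,26],[3,4.4,1.35,-0.2,34],[3,5,1.8,-0.2,40]]]'
python3 - <<'E'
from m import *
st()
for th in (1.85,1.95,2.02,2.08): print(th,rel(*post(th),.07,thead(th)))
p,d=optics.camera('scene');cv2.imwrite('pics/s3.png',cv2.resize(p[170:370,260:512],None,fx=3,fy=3)[:,:,::-1])
E
```

```text
clock: 3.38
eef_pos: [0.5787, 0.2687, 0.0695]
tool_rot: [0.988, -0.154, -0.002, 0.001]
ft_force: [-0.3, -0.3, 0.7]
grip_width: 0.0298
t 3.38 p [0.5787 0.2687 0.0695] head -17.7 F [-0.3 -0.3  0.7] w 0.0298 j [0.43 0.61 0.17 1.13 0.   2.31]
1.85 (array([ 0.74,  0.06, -0.05]), np.float64(5.7))
1.95 (array([ 1.49,  0.17, -0.05]), np.float64(11.4))
2.02 (array([ 2.  ,  0.29, -0.05]), np.float64(15.4))
2.08 (array([ 2.43,  0.42, -0.06]), np.float64(18.9))
```

View pics/s3.png

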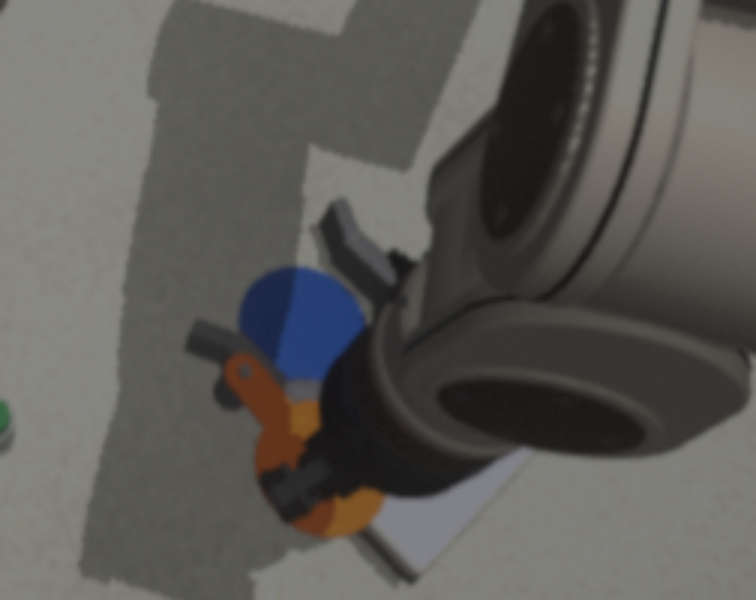

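The cover has swung with the gripper (arm at crop (260,400), post near (290,490)). I'll push the rest to the stop.

```bash
python3 -m inch '[[[3,0.75,0.05,0,5.5],[3,1.3,0.15,0,10],[3,1.7,0.22,0,13],[3,2.0,0.3,0,15],[3,2.35,0.4,0,17]]]'
python3 - <<'E'
from m import *
st()
o=get_obs();v=o['eef_pos'][:2]-pin;print('tool theta',np.arctan2(v@bx,v@by))
print(rel(*post(2.02),.07),rel(*post(2.02),.19,20))
E
```

```text
clock: 4.05
eef_pos: [0.6006, 0.2574, 0.0693]
tool_rot: [0.954, -0.3, -0.001, 0.001]
ft_force: [-0.3, 1.1, -0.3]
grip_width: 0.03
t 4.05 p [0.6006 0.2574 0.0693] head -34.9 F [-0.3  1.1 -0.3] w 0.03 j [0.4  0.64 0.22 1.16 0.   2.58]
tool theta 2.0800965463529706
(array([-0.45,  0.01, -0.07]), 0) (array([ -0.48,   0.04, -12.07]), np.float64(-54.9))
```

```bash
python3 -m inch '[[[3,0.1,0,0,0],[3,0.2,0.05,0,0],[3,0.3,0.05,0,0],[3,0.3,0.05,0,0],[3,0.3,0.05,0,0]]]'; python3 -m inch '[[[3,-0.4,-0.05,0,0],[3,-0.7,-0.05,-2,0],[3,-0.7,-0.05,-6,0],[3,-0.7,-0.05,-10,0],[3,-0.7,-0.05,-14,0]]]'
python3 - <<'E'
from m import *
st()
# target behind jar
jar=np.array([.446,-.164]);u=home-jar;u/=np.linalg.norm(u);print(u,np.degrees(np.arctan2(u[1],u[0])))
E
```

```text
clock: 4.68
eef_pos: [0.6021, 0.2562, 0.0692]
tool_rot: [0.954, -0.299, -0.002, 0.001]
ft_force: [-3.1, 4.4, 0.4]
grip_width: 0.0299
clock: 5.3
eef_pos: [0.5976, 0.2596, 0.2107]
tool_rot: [0.954, -0.3, -0.001, 0.001]
ft_force: [1.0, 0.8, -0.2]
grip_width: 0.03
t 5.3 p [0.5976 0.2596 0.2107] head -34.9 F [ 1.   0.8 -0.2] w 0.03 j [ 0.41  0.56  0.46  1.47 -0.    2.59]
[0.10907503 0.99403352] 83.73800217271922
```

The stop was felt (force about 5 N), and I have retreated. Next is the stance behind the jar.

Run:
```python
from m import *
p,d=optics.camera('scene');cv2.imwrite('pics/s4.png',cv2.resize(p[170:370,260:512],None,fx=3,fy=3)[:,:,::-1])
jar=np.array([.446,-.164]);u=np.array([.109,.994]);t=jar-.075*u;print(t,rel(*t,.20,-6.5))
```

```text
[ 0.437825 -0.23855 ] (array([15.22, 50.24,  1.52]), np.float64(-28.4))
```

View pics/s4.png

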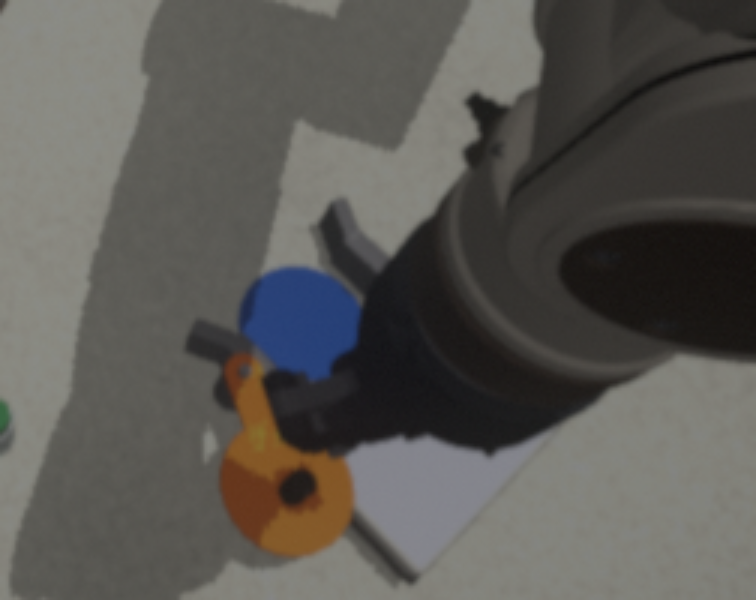

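The cover disc is now aside at crop (287,490) and the bay floor is clear. Moving behind the jar.

```bash
python3 -m inch '[[[3.5,1.6,5.4,0,-3],[4.5,3.3,11,0,-6],[4.5,5,16.6,0,-10],[4.5,6.7,22.2,0,-13],[4.5,8.4,27.8,0,-17]]]';python3 - <<'E'
from m import *
st();print(rel(.4378,-.2386,.20,-6.5))
E
```

```text
clock: 5.98
eef_pos: [0.5093, -0.0181, 0.2164]
tool_rot: [0.988, -0.154, 0.004, -0.001]
ft_force: [0.9, 0.3, -0.0]
grip_width: 0.0451
t 5.97 p [ 0.5093 -0.0181  0.2164] head -17.8 F [ 0.9  0.3 -0. ] w 0.0451 j [-0.04  0.26  0.01  1.32  0.    1.84]
(array([-0.1 , 23.19,  1.58]), np.float64(-11.3))
```

```bash
python3 -m inch '[[[4.5,0,5.4,0,-3],[4.5,0,11,0,-6],[4.5,-0.1,16.6,0.5,-9],[4.5,-0.1,21.5,1,-11.3],[4.5,-0.1,23.2,1.6,-11.3]]]';python3 - <<'E'
from m import *
st();print(rel(.4378,-.2386,.034,-6.5))
# refresh cover, jar
p,d=optics.camera('top');cv2.imwrite('pics/t5.png',p[:,:,::-1])
E
```

```text
clock: 6.6
eef_pos: [0.4366, -0.2417, 0.1998]
tool_rot: [0.998, -0.058, 0.004, 0.001]
ft_force: [-0.3, 0.1, -0.4]
grip_width: 0.0448
t 6.6 p [ 0.4366 -0.2417  0.1998] head -6.7 F [-0.3  0.1 -0.4] w 0.0448 j [-0.51  0.24 -0.05  1.27  0.    1.18]
(array([-0.04, -0.34, 16.58]), np.float64(-0.2))
```

View pics/t5.png

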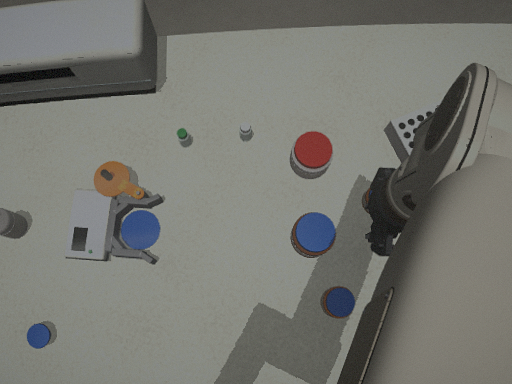

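The cover stands aside at (115,180). The ring floor shows full blue at (140,230), and the jar is undisturbed at (314,233).

Run:
```python
from m import *
p=cv2.imread('pics/t5.png')[:,:,::-1].copy()
for k,lo,hi,h in(('blue',(105,80,40),(128,255,255),.001),('jar',(105,80,40),(128,255,255),.08),('orange',*RNG['orange'])):
    for s,c,m in blobs(p,lo,hi,300):
        if k=='blue' and abs(c[0]-140)>15 or k=='jar' and abs(c[0]-314)>10: continue
        cs=max(cv2.findContours(m.astype(np.uint8),0,1)[0],key=len)[:,0]
        P=np.array([onz('top',u,v,h)[:2] for u,v in cs],np.float32)
        print(k,c,cv2.minEnclosingCircle(P),cv2.fitEllipse(P)[0])
q=cv2.resize(p[150:270,60:180],None,fx=5,fy=5,interpolation=2);cv2.imwrite('pics/bay5.png',q[:,:,::-1])
```

```text
blue [140.06717045 229.37111671] ((0.4867023229598999, 0.20644880831241608), 0.04378536343574524) (0.4867146611213684, 0.20654818415641785)
jar [314.96226415 231.95324036] ((0.44476351141929626, -0.16492219269275665), 0.04011767730116844) (0.4449576735496521, -0.1647641509771347)
```

View pics/bay5.png

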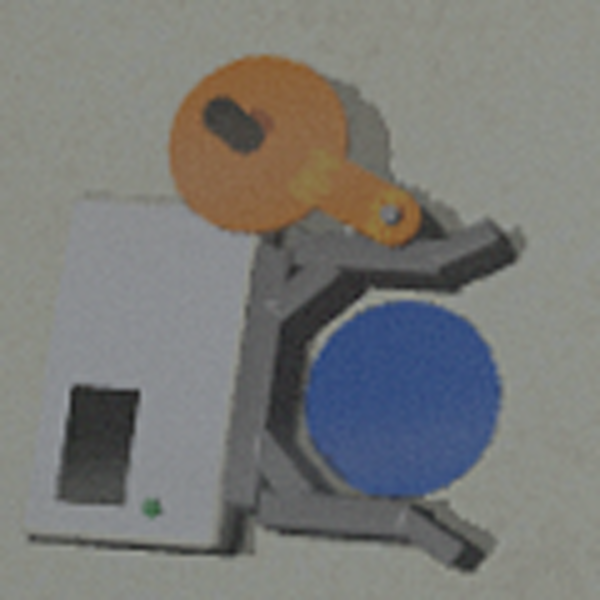

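```bash
python3 -m inch '[[[4.5,0,-0.35,4,0],[4.5,0,-0.35,8,0],[4.5,0,-0.35,12,0],[4.5,0,-0.35,15,0],[4.5,0,-0.35,16.5,0]]]';python3 - <<'E'
from m import *
st()
E
```

```text
clock: 7.28
eef_pos: [0.4368, -0.2373, 0.0322]
tool_rot: [0.998, -0.058, 0.002, 0.0]
ft_force: [0.4, -0.0, 0.3]
grip_width: 0.0444
t 7.28 p [ 0.4368 -0.2373  0.0322] head -6.6 F [ 0.4 -0.   0.3] w 0.0444 j [-0.5   0.4  -0.3   0.86  0.    1.19]
```

```bash
cat >> m.py <<'E'
home=np.array([.4867,.2065]); S=np.array([.4465,-.164])
def plan(ks,head=None):
    for k in ks:
        # jar centre k metres short of home, along line S->home blending to bay axis in last 12 cm
        A=home-.13*bx; v=A-S; L=np.linalg.norm(v); 
        c=home-k*bx if k<.13 else A-(k-.13)*v/L
        t=c-.050*(bx if k<.13 else v/L); print(k,rel(*t,.032,-7.4 if k<.13 else np.degrees(np.arctan2(v[1],v[0]))-90))
E
python3 - <<'E'
from m import *
plan([.373,.36,.35,.34,.33,.32,.30])
E
```

```text
0.373 (array([ 0.21, -2.37,  0.02]), np.float64(-1.1))
0.36 (array([ 0.19, -3.67,  0.02]), np.float64(-1.1))
0.35 (array([ 0.17, -4.67,  0.02]), np.float64(-1.1))
0.34 (array([ 0.15, -5.67,  0.02]), np.float64(-1.1))
0.33 (array([ 0.13, -6.67,  0.02]), np.float64(-1.1))
0.32 (array([ 0.11, -7.67,  0.02]), np.float64(-1.1))
0.3 (array([ 0.07, -9.66,  0.02]), np.float64(-1.1))
```

```bash
python3 -m inch '[[[4.5,0.2,-1.0,0,1],[4.5,0.2,-1.8,0,1],[4.5,0.2,-2.6,0,1],[4.5,0.2,-3.4,0,1],[4.5,0.2,-4.2,0,1]]]';python3 - <<'E'
from m import *
st()
p,d=optics.camera('scene');cv2.imwrite('pics/s6.png',cv2.resize(p[60:260,120:372],None,fx=3,fy=3)[:,:,::-1])
plan([.35,.33,.31,.29,.27,.25])
E
```

```text
clock: 7.9
eef_pos: [0.4441, -0.1959, 0.0327]
tool_rot: [0.998, -0.067, 0.002, 0.001]
ft_force: [0.1, -1.9, 0.4]
grip_width: 0.0447
t 7.9 p [ 0.4441 -0.1959  0.0327] head -7.7 F [ 0.1 -1.9  0.4] w 0.0447 j [-0.42  0.38 -0.34  0.85  0.    1.29]
0.35 (array([-0.08, -0.35,  0.06]), np.float64(-2.1))
0.33 (array([-0.15, -2.35,  0.06]), np.float64(-2.1))
0.31 (array([-0.22, -4.35,  0.06]), np.float64(-2.1))
0.29 (array([-0.29, -6.34,  0.06]), np.float64(-2.1))
0.27 (array([-0.36, -8.34,  0.06]), np.float64(-2.1))
0.25 (array([ -0.44, -10.34,   0.06]), np.float64(-2.1))
```

View pics/s6.png

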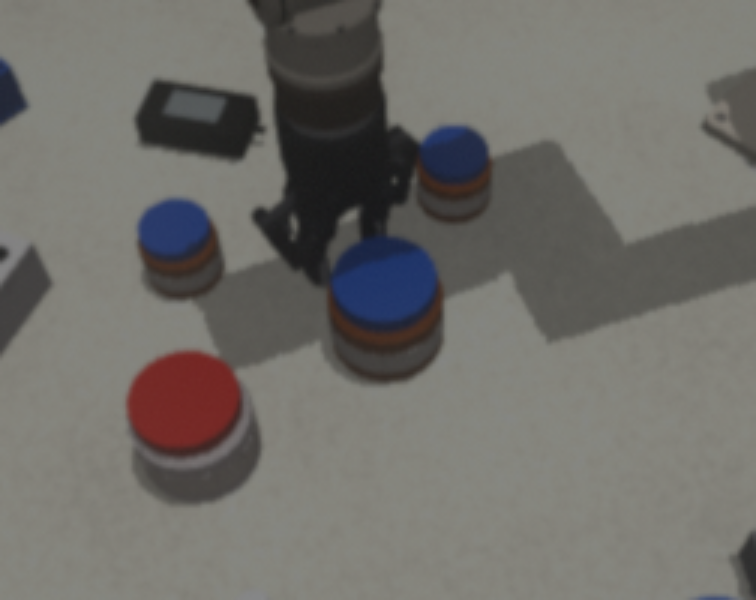

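Contact is made, with the jar (crop 385,300) upright between the two fingers and white jar and small jars untouched. Continuing the push.

```bash
python3 -m inch '[[[4.5,-0.1,-1,0,-0.5],[4.5,-0.15,-2.2,0,-1],[4.5,-0.2,-3.6,0,-1.5],[4.5,-0.25,-5,0,-2],[4.5,-0.3,-6.4,0,-2]]]';python3 - <<'E'
from m import *
st()
p,d=optics.camera('top');cv2.imwrite('pics/t7.png',p[:,:,::-1])
for s,c,m in blobs(p,(105,80,40),(128,255,255),300):
    cs=max(cv2.findContours(m.astype(np.uint8),0,1)[0],key=len)[:,0]
    P=np.array([onz('top',u,v,.08)[:2] for u,v in cs],np.float32)
    cc,r=cv2.minEnclosingCircle(P); print(c.round(),np.round(cc,4),round(r,4))
plan([.27,.25,.23,.21,.19,.17])
E
```

```text
clock: 8.57
eef_pos: [0.4497, -0.1298, 0.0326]
tool_rot: [0.999, -0.049, 0.002, 0.0]
ft_force: [-0.2, -1.5, -0.2]
grip_width: 0.0446
t 8.57 p [ 0.4497 -0.1298  0.0326] head -5.6 F [-0.2 -1.5 -0.2] w 0.0446 j [-0.28  0.35 -0.38  0.83  0.    1.39]
[489. 147.] [ 0.6039 -0.5872] 0.1417
[385. 197.] [ 0.5087 -0.3099] 0.0286
[140. 229.] [0.4726 0.1858] 0.0401
[265. 228.] [ 0.4539 -0.0778] 0.0397
[ 38. 336.] [0.2714 0.3959] 0.0244
0.27 (array([ 0.04, -1.67,  0.06]), np.float64(0.1))
0.25 (array([ 0.04, -3.67,  0.06]), np.float64(0.1))
0.23 (array([ 0.05, -5.67,  0.07]), np.float64(0.1))
0.21 (array([ 0.05, -7.67,  0.07]), np.float64(0.1))
0.19 (array([ 0.05, -9.67,  0.08]), np.float64(0.1))
0.17 (array([  0.05, -11.67,   0.08]), np.float64(0.1))
```

```bash
python3 -m inch '[[[4.5,0.05,-1.4,0,0],[4.5,0.05,-2.8,0,0],[4.5,0.05,-4.2,0,0],[4.5,0.05,-5.6,0.05,0],[4.5,0.05,-7,0.05,0]]]';python3 -m inch '[[[4.5,0,-1.4,0,0],[4.5,0,-2.6,0,0],[4.5,0,-3.8,0,0],[4.5,0,-4.8,0,0],[4.5,0,-5.6,0,0]]]';python3 - <<'E'
from m import *
st()
p,d=optics.camera('top');cv2.imwrite('pics/t8.png',cv2.resize(p[130:330,60:310],None,fx=3,fy=3)[:,:,::-1])
for s,c,m in blobs(p,(105,80,40),(128,255,255),300):
    cs=max(cv2.findContours(m.astype(np.uint8),0,1)[0],key=len)[:,0]
    P=np.array([onz('top',u,v,.08)[:2] for u,v in cs],np.float32)
    cc,r=cv2.minEnclosingCircle(P); 
    if 100<c[0]<300: v=np.array(cc)-home; print(c.round(),np.round(cc,4),round(r,4),'bay',v@bx,v@by)
plan([.13,.12,.10,.08,.06,.04,.02,.01,0])
E
```

```text
clock: 9.25
eef_pos: [0.4571, -0.0577, 0.0324]
tool_rot: [0.999, -0.048, 0.002, -0.001]
ft_force: [-0.1, -2.5, 1.3]
grip_width: 0.0452
clock: 9.88
eef_pos: [0.4624, -0.0013, 0.0324]
tool_rot: [0.999, -0.048, 0.002, -0.001]
ft_force: [0.9, -3.1, 0.4]
grip_width: 0.0451
t 9.88 p [ 0.4624 -0.0013  0.0324] head -5.5 F [ 0.9 -3.1  0.4] w 0.0451 j [-0.    0.34 -0.4   0.83  0.    1.66]
[140. 229.] [0.4726 0.1858] 0.0401 bay -0.022391690150320522 0.011356132101132892
0.13 (array([-0.01, -2.83,  0.05]), np.float64(0.1))
0.12 (array([-0.13, -3.83,  0.06]), np.float64(2.0))
0.1 (array([-0.07, -5.83,  0.06]), np.float64(2.0))
0.08 (array([ 0.  , -7.83,  0.07]), np.float64(2.0))
0.06 (array([ 0.07, -9.83,  0.08]), np.float64(2.0))
0.04 (array([  0.14, -11.83,   0.09]), np.float64(2.0))
0.02 (array([  0.21, -13.82,   0.09]), np.float64(2.0))
0.01 (array([  0.24, -14.82,   0.1 ]), np.float64(2.0))
0 (array([  0.27, -15.82,   0.1 ]), np.float64(2.0))
```

View pics/t8.png

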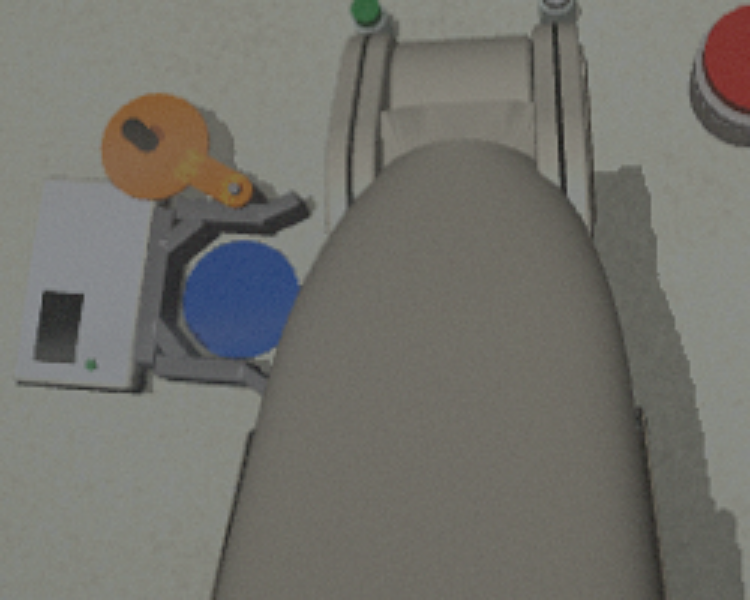

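The arm hides the jar in the top view, so I continue and check with the scene camera.

```bash
python3 -m inch '[[[4.5,0,-1,0.05,0.5],[4.5,-0.05,-2,0.05,1],[4.5,-0.1,-3,0.05,1.5],[4.5,-0.1,-4,0.05,2],[4.5,-0.1,-5,0.05,2]]]';python3 - <<'E'
from m import *
st()
p,d=optics.camera('scene');cv2.imwrite('pics/s9.png',cv2.resize(p[150:350,220:472],None,fx=3,fy=3)[:,:,::-1])
for s,c,m in blobs(p,(105,80,40),(128,255,255),150):
    cs=max(cv2.findContours(m.astype(np.uint8),0,1)[0],key=len)[:,0]
    P=np.array([onz('scene',u,v,.08)[:2] for u,v in cs],np.float32)
    cc,r=cv2.minEnclosingCircle(P); 
    v=np.array(cc)-home; print(c.round(),np.round(cc,4),round(r,4),'bay',v@bx,v@by)
plan([.10,.08,.06,.04,.02,.01,0])
E
```

```text
clock: 10.55
eef_pos: [0.4663, 0.0502, 0.0321]
tool_rot: [0.998, -0.065, 0.002, -0.002]
ft_force: [-0.5, -2.3, 1.1]
grip_width: 0.0453
t 10.55 p [0.4663 0.0502 0.0321] head -7.4 F [-0.5 -2.3  1.1] w 0.0453 j [ 0.11  0.35 -0.38  0.83  0.    1.81]
[61. 92.] [ 0.6288 -0.6603] 0.2037 bay -0.8412957964439393 -0.25230935668884275
[271. 111.] [ 0.3232 -0.1897] 0.0286 bay -0.4139128389616013 0.11122580658258442
[177. 136.] [ 0.5271 -0.2989] 0.0282 bay -0.4959951756049395 -0.10497758742807864
[329. 227.] [0.4769 0.0982] 0.0419 bay -0.10869902458307147 -0.004161945133045889
[507. 267.] [0.3139 0.3977] 0.0226 bay 0.16735496634054184 0.19597581452788357
[361. 278.] [0.5199 0.2075] 0.0391 bay 0.00521635002452136 -0.032782836464927176
0.1 (array([ 0.01, -0.62,  0.01]), np.float64(0.0))
0.08 (array([ 0.01, -2.62,  0.02]), np.float64(0.0))
0.06 (array([ 0.01, -4.62,  0.03]), np.float64(0.0))
0.04 (array([ 0.01, -6.62,  0.04]), np.float64(0.0))
0.02 (array([ 0.01, -8.62,  0.06]), np.float64(0.0))
0.01 (array([ 0.01, -9.62,  0.06]), np.float64(0.0))
0 (array([ 1.000e-02, -1.062e+01,  7.000e-02]), np.float64(0.0))
```

View pics/s9.png

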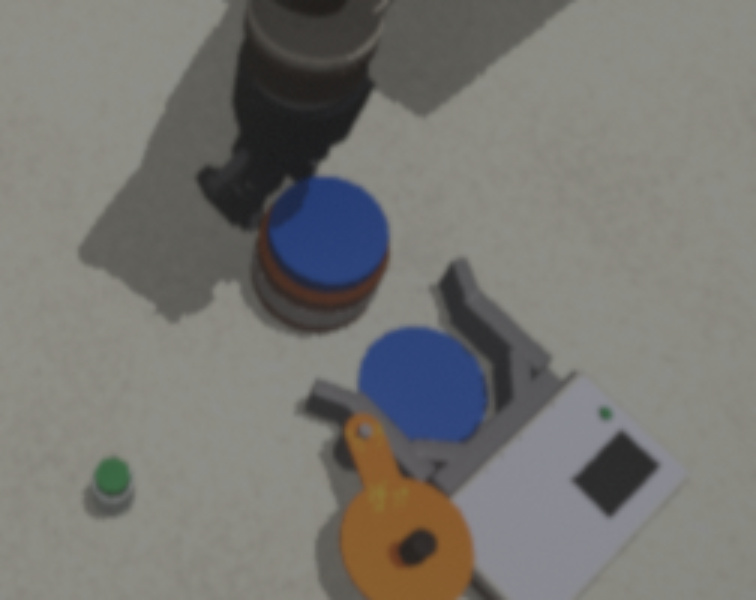

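The jar (crop 328,235) is upright, aligned with the mouth and about 109 mm short of home. The cover is clear.

```bash
python3 -m inch '[[[4.5,0,-1,0,0],[4.5,0,-2,0,0],[4.5,0,-3,0,0],[4.5,0,-4,0,0],[4.5,0,-4.8,0,0]]]';python3 - <<'E'
from m import *
st()
plan([.06,.04,.02,.01,0])
p,d=optics.camera('scene');cv2.imwrite('pics/s10.png',cv2.resize(p[150:350,220:472],None,fx=3,fy=3)[:,:,::-1])
E
```

```text
clock: 11.22
eef_pos: [0.4725, 0.1, 0.0322]
tool_rot: [0.998, -0.064, 0.002, -0.003]
ft_force: [-0.6, -1.6, -0.2]
grip_width: 0.045
t 11.22 p [0.4725 0.1    0.0322] head -7.3 F [-0.6 -1.6 -0.2] w 0.045 j [ 0.21  0.38 -0.34  0.85  0.    1.9 ]
0.06 (array([0.04, 0.25, 0.02]), np.float64(0.1))
0.04 (array([ 0.04, -1.75,  0.03]), np.float64(0.1))
0.02 (array([ 0.04, -3.75,  0.04]), np.float64(0.1))
0.01 (array([ 0.04, -4.75,  0.05]), np.float64(0.1))
0 (array([ 0.04, -5.75,  0.05]), np.float64(0.1))
```

View pics/s10.png

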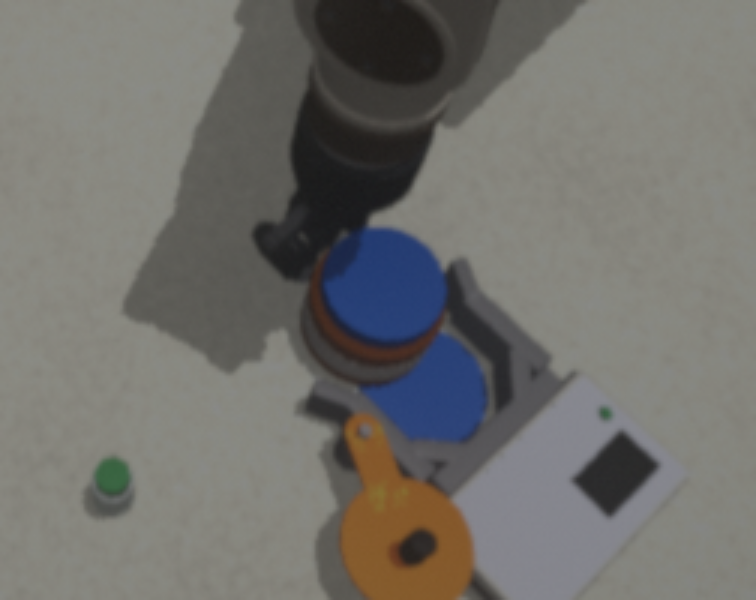

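The jar is entering the mouth (crop 380,300). Slower now.

```bash
python3 -m inch '[[[4.5,0,-0.6,0,0],[4.5,0,-1.2,0,0],[4.5,0,-1.8,0,0],[4.5,0,-2.3,0,0],[4.5,0,-2.8,0,0]]]';python3 - <<'E'
from m import *
st()
plan([.02,.01,0])
p,d=optics.camera('scene');cv2.imwrite('pics/s11.png',cv2.resize(p[180:330,260:432],None,fx=4,fy=4)[:,:,::-1])
E
```

```text
clock: 11.9
eef_pos: [0.4764, 0.129, 0.0324]
tool_rot: [0.998, -0.064, 0.002, -0.003]
ft_force: [-0.7, -1.6, -1.1]
grip_width: 0.0448
t 11.9 p [0.4764 0.129  0.0324] head -7.3 F [-0.7 -1.6 -1.1] w 0.0448 j [ 0.26  0.39 -0.32  0.86  0.    1.96]
0.02 (array([ 0.03, -0.82,  0.05]), np.float64(0.1))
0.01 (array([ 0.03, -1.82,  0.05]), np.float64(0.1))
0 (array([ 0.03, -2.82,  0.06]), np.float64(0.1))
```

View pics/s11.png

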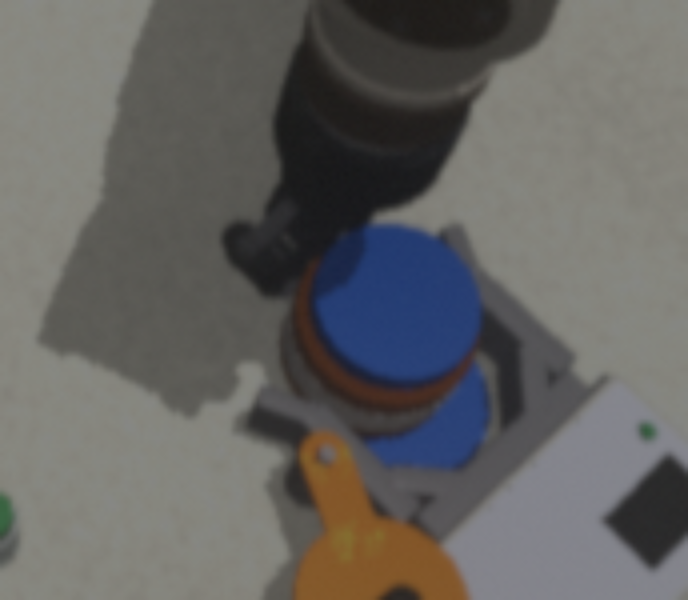

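Between the walls, no wedging. Final approach.

```bash
python3 -m inch '[[[4.5,0,-0.5,0,0],[4.5,0,-1.0,0,0],[4.5,0,-1.5,0,0],[4.5,0,-1.9,0,0],[4.5,0,-2.3,0,0]]]';python3 -m inch '[[[4.5,0,-0.15,0,0],[4.5,0,-0.3,0,0],[4.5,0,-0.45,0,0],[4.5,0,-0.6,0,0],[4.5,0,-0.7,0,0]]]';python3 - <<'E'
from m import *
st()
plan([.0])
p,d=optics.camera('scene');cv2.imwrite('pics/s12.png',cv2.resize(p[180:330,260:432],None,fx=4,fy=4)[:,:,::-1])
E
```

```text
clock: 12.58
eef_pos: [0.4794, 0.1527, 0.0326]
tool_rot: [0.998, -0.063, 0.002, -0.004]
ft_force: [-0.1, -1.9, -0.6]
grip_width: 0.0449
clock: 13.2
eef_pos: [0.4799, 0.1573, 0.0326]
tool_rot: [0.998, -0.064, 0.002, -0.001]
ft_force: [-1.1, -9.8, 1.9]
grip_width: 0.045
t 13.2 p [0.4799 0.1573 0.0326] head -7.3 F [-1.1 -9.8  1.9] w 0.045 j [ 0.32  0.41 -0.28  0.87  0.    2.02]
0.0 (array([0.04, 0.04, 0.06]), np.float64(0.1))
```

View pics/s12.png

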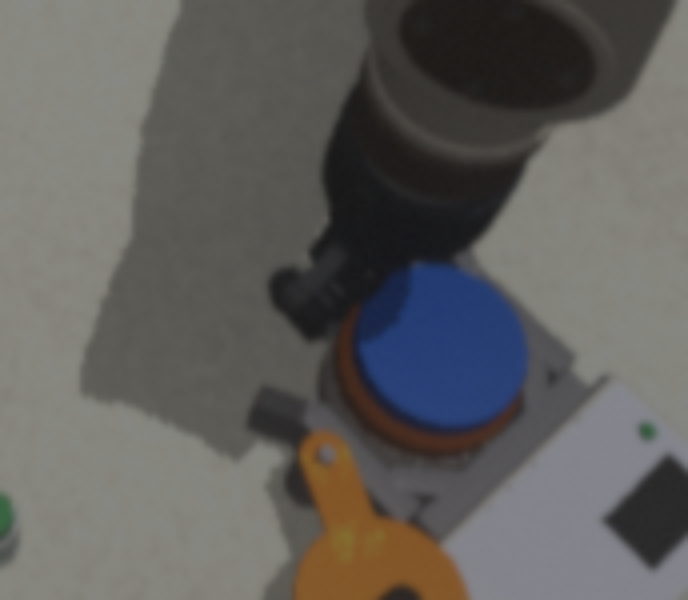

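Force rose to 10 N exactly at the home position. A small confirming press, then straight back out.

```bash
python3 -m inch '[[[4.5,0,-0.15,0,0],[4.5,0,-0.3,0,0],[4.5,0,-0.3,0,0],[4.5,0,-0.3,0,0],[4.5,0,-0.3,0,0]]]';python3 -m inch '[[[4.5,0,0.8,0,0],[4.5,0,2,0,0],[4.5,0,4,0,0],[4.5,0,7,0,0],[4.5,0,10,-2,0]]]';python3 -m inch '[[[4.5,0,3,-4,0],[4.5,0,7,-9,0],[4.5,0,12,-14,0],[4.5,0,16,-14,0],[4.5,0,16,-14,0]]]';python3 - <<'E'
from m import *
st()
for n in('scene','top'):
    p,d=optics.camera(n);cv2.imwrite(f'pics/{n}13.png',p[:,:,::-1])
    for k,(lo,hi,h) in dict(RNG,white=((0,0,200),(180,40,255),.059)).items():
      if k=='white': continue
      for s,c,m in blobs(p,lo,hi,40):
        cs=max(cv2.findContours(m.astype(np.uint8),0,1)[0],key=len)[:,0]
        P=np.array([onz(n,u,v,h)[:2] for u,v in cs],np.float32);cc,r=cv2.minEnclosingCircle(P);v=np.array(cc)-home
        print(n,k,c.round(),np.round(cc,4),round(r,4),'bay',np.round([v@bx,v@by],4))
E
```

```text
clock: 13.88
eef_pos: [0.4798, 0.1572, 0.0326]
tool_rot: [0.998, -0.065, 0.002, 0.002]
ft_force: [-0.6, -9.9, 2.6]
grip_width: 0.0453
clock: 14.5
eef_pos: [0.4652, 0.0572, 0.052]
tool_rot: [0.998, -0.065, 0.0, 0.002]
ft_force: [-0.4, 0.7, 0.2]
grip_width: 0.0454
clock: 15.12
eef_pos: [0.4448, -0.1036, 0.194]
tool_rot: [0.998, -0.067, 0.002, 0.002]
ft_force: [-0.7, 1.3, -0.6]
grip_width: 0.045
t 15.12 p [ 0.4448 -0.1036  0.194 ] head -7.7 F [-0.7  1.3 -0.6] w 0.045 j [-0.23  0.17 -0.16  1.24 -0.    1.48]
scene blue [ 49. 100.] [ 0.6076 -0.6552] 0.193 bay [-0.839  -0.2306]
scene blue [266. 112.] [ 0.3283 -0.1929] 0.0267 bay [-0.4165  0.1058]
scene blue [177. 136.] [ 0.5262 -0.2993] 0.0269 bay [-0.4966 -0.1042]
scene blue [370. 266.] [0.4881 0.2054] 0.0405 bay [-0.0009 -0.0015]
scene blue [507. 266.] [0.3117 0.4006] 0.0216 bay [0.17   0.1985]
scene red [181. 193.] [ 0.6228 -0.1762] 0.0387 bay [-0.362  -0.1842]
scene orange [353. 327.] [0.5863 0.2361] 0.0588 bay [ 0.0422 -0.0949]
scene green [257. 308.] [0.6854 0.1008] 0.0085 bay [-0.0793 -0.2107]
top blue [492. 147.] [ 0.6085 -0.5996] 0.1326 bay [-0.7837 -0.2243]
top blue [433. 119.] [ 0.6746 -0.4476] 0.0087 bay [-0.6245 -0.2704]
top blue [429. 133.] [ 0.6423 -0.4327] 0.0088 bay [-0.6139 -0.2364]
top blue [393. 198.] [ 0.504  -0.3281] 0.0199 bay [-0.528  -0.0858]
top blue [130. 224.] [0.4856 0.2062] 0.0397 bay [-0.0005  0.0011]
top blue [ 38. 335.] [0.2721 0.3956] 0.024 bay [0.16   0.2372]
top orange [110. 164.] [0.6198 0.2607] 0.0259 bay [ 0.0709 -0.125 ]
top orange [137. 194.] [0.5554 0.202 ] 0.0154 bay [ 0.0043 -0.0687]
top green [181. 132.] [0.6831 0.1008] 0.0091 bay [-0.0796 -0.2084]
```

View pics/scene13.png

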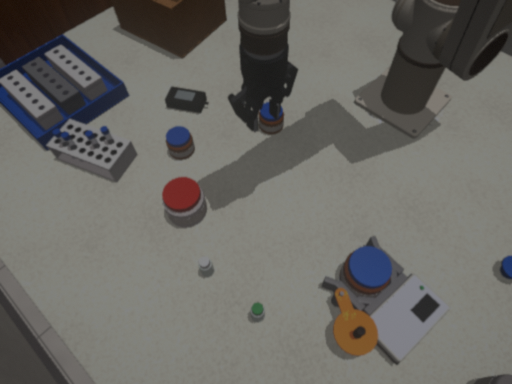

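View pics/top13.png

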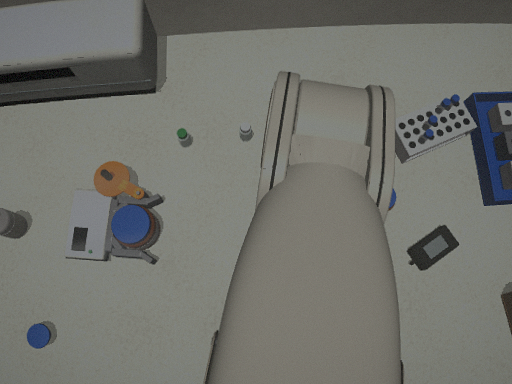

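The scene view shows the jar home in the ring at (370,266), the cover aside at (355,330) with its post at (360,331), and the red-lid jar (183,197) and vials (205,267), (257,312) where they started. The top view has the jar at (130,224). I'll check the cover angle, then hand in.

Run:
```python
from m import *
from workcell import ticket
for n,u,v in(('scene',360,331),('top',104.5,172.5)):
    q=onz(n,u,v,.086)[:2]-pin; print('cover',np.arctan2(q@bx,q@by),np.linalg.norm(q))
st(); print(ticket.job_done())
```

```text
cover 2.039320717542201 0.07620441797876827
cover 2.0083741559207997 0.07327494704269992
t 15.22 p [ 0.4441 -0.1011  0.1925] head -7.5 F [-0.1  0.8 -0.3] w 0.0448 j [-0.22  0.17 -0.16  1.24 -0.    1.48]
the job is handed in; nothing more can be done
None
```

I swung the dust cover to its stop, then pushed the large amber jar along the bench into the ring until it stood against the back stop. The job was handed in at about 15 s, with the gripper well clear. No verdict was reported.

- **Cover:** I moved it by its post, held loosely between the fingers, and felt the stop at about 5 N. After the push it measured 2.01 rad in the top view and 2.04 rad in the scene view. The stop is at 2.0, so that is within the measuring error.
- **Amber jar:** It was pushed low, with the fingers partly closed, and stayed upright in every picture. At home the push force rose to about 10 N. A further 3 mm command did not move it. Afterwards the lid centre lay within 2 mm of home in both views.
- **White jar and vials:** The white jar and the green-capped vial measured the same as at the start. The white-capped vial I checked by eye only, and it looks unmoved.
- **Disagreement between cameras:** The two views differed by 2 to 4 mm at times, and it caused no trouble. No check failed.

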